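Press the raised sugar lid home

TASK

One of the two small sugar canisters was left with its push-in lid standing up. Press that lid down gently with your fingertips until it is fully home, without lifting or shoving the canister, then withdraw. Do not touch the other small canister, the tea glass, the kitchen timer or the big blue jar, whose lid is meant to stay raised.

Things in the scene. Friction and masses are not known exactly. Their poses are not given: they have to be found in the camera images.
- sugar_open: The small canister to close: round pale grey pot, 70 mm across, 60 mm to its rim, loose, 0.3 to 0.5 kg. Its brown wooden lid (70 mm, with a round knob 20 mm across in the middle) stands raised on a black rubber plug. Origin: centre of the underside, z up. With the lid home its flat top is at 73 mm, the knob top at 90 mm; while raised, higher by the joint value.
- sugar_open_knob (a point): Centre of the top of the wooden knob on the raised lid of sugar_open (the place to press); moves with the lid.
- sugar_open_lid (a joint): Height of the lid of sugar_open above fully home, m: 0 is home, 0.014 to 0.023 at the start. It slides straight up and down, takes about 3 N to move, stays where it is left, and stops firmly at 0.
- sugar_shut: The other small canister, the same in every way but with its lid already home (90 mm to the top of the knob). Not to be touched. Origin at the centre of its underside.
- sugar_shut_lid (a joint): Height of the lid of sugar_shut above home, m; 0 at the start.
- big_jar: Large dark blue jar, 102 mm across, 110 mm to its rim, its blue lid with a small knob standing raised on a black rubber plug (knob top 140 mm above the underside plus the joint value). Not to be touched. Origin at the centre of its underside.
- big_jar_lid (a joint): Height of the lid of big_jar above home, m; 0.010 to 0.018 at the start, to be left so.
- glass: Waisted clear tea glass, 62 mm across, 86 mm high, loose. Not to be touched. Origin at the centre of its underside.
- timer: White wind-up kitchen timer, 62 x 62 x 40 mm with a red knob, loose. Not to be touched. Origin at the centre of its underside.
There are look-alikes about, which are no part of the job. Leave any green or turquoise look-alike of the sugar_open alone.

How it is judged:
On the way:
1. the fingers press on sugar_open with its lid home (contact force between the fingers and sugar_open above 0.5 N and value of joint sugar_open_lid below 0.002 m), for 0.05 s.
At the end, for the whole second after the job is handed in: The lid of sugar_open is home (within 2 mm); that canister stands upright, at rest, within 15 mm of where it was; the other canister, the big jar, the glass and the timer are within 5 mm of where they were, the big jar's lid still raised more than 8 mm and the other canister's lid still home (value of joint each of sugar_open_lid, sugar_shut_lid below 0.002 m and distance of sugar_open from where it was at the start of the episode below 0.015 m and angle between sugar_open's own z axis and vertical below 0.05 rad and linear speed of sugar_open below 0.01 m/s and distance of each of sugar_shut, big_jar, glass, timer from where it was at the start of the episode below 0.005 m and value of joint big_jar_lid above 0.008 m); the robot touches nothing.
It fails at once if sugar_open pressed harder than 30 N (contact force between any of the arm, the fingers and sugar_open above 30 N).
It fails at once if the lid of sugar_open pulled further up (value of joint sugar_open_lid above 0.027 m).
It fails at once if sugar_open lifted or tipped (height (world z) of sugar_open above 0.006 m or angle between sugar_open's own z axis and vertical above 0.15 rad).
It fails at once if sugar_open shoved more than 20 mm (distance of sugar_open from where it was at the start of the episode above 0.02 m).
It fails at once if the other canister, the big jar, the glass or the timer touched (contact force between any of the arm, the fingers and sugar_shut above 0.5 N or contact force between any of the arm, the fingers and big_jar above 0.5 N or contact force between any of the arm, the fingers and glass above 0.5 N or contact force between any of the arm, the fingers and timer above 0.5 N).
It also fails if it takes over 35 s, if anything falls off the work surface, if the arm or the gripper's body presses on something with over 40 N, if the wrist force passes 120 N, or if a joint passes its speed limit or range.

ROBOT

A 7-joint arm with a two-finger parallel gripper is mounted at the origin on a cart in front of the work surface, level with it; the furniture and walls round the work are solid. World frame = base frame: x ahead of the robot, y to its left, z up, the work surface at z = 0. Lengths are in m, angles in rad, forces in N, time in s.
With the tool pointing down it reaches from about 0.425 to 0.95 m from the base axis. Payload 4.7 kg.
Tool frame: the origin (TCP) lies on the centre line of the jaws, within the pads' length; the fingertips stand 8 mm ahead of it and the grasp point (between the pads) lies 11 mm behind it; z points along the fingers, y is the line along which they close (so a half turn about z gives the same grasp; the last joint's range is limited). The gripper opens to 87 mm and grips with 3 to 60 N. Pads are 19 mm wide; open, the fingers measure 117 mm over their backs; the gripper's body (75 mm by 190 mm) begins 51 mm behind the grasp point.
Start: joints at [1.224, 0.469, -0.049, 1.532, 0.024, 1.141, -0.082], TCP at [0.211, -0.641, 0.231] pointing down, gripper open.
Joint ranges: [-2.59, 2.59], [-0.33, 1.99], [-1.39, 1.29], [0.1, 2.45], [-1.04, 4.18], [0.21, 1.99], [-2.66, 2.66]. Speed limits (rad/s): [2.57, 2.57, 3.14, 3.14, 3.14, 3.14, 3.14].

INTERFACE

Orientations are given as a unit quaternion [w, x, y, z].
In Python, from bench import arm gives the robot as it stands. The module is installed in compiled form; this text tells all that it offers.
- The arm moves only by the tool jog_arm, never from a script. Its argument "steps" is one flat list of numbers, 7 for each row, row after row: the opening, from 0 (shut) to 1 (fully open), then the shift along the tool's x, y, z in units of 60 mm (1.0 is 60 mm), then the turn, a rotation vector about the tool's x, y, z in units of 60 degrees (1.0 is 60 degrees). In form: [gripper, tx, ty, tz, wx, wy, wz, gripper, tx, ty, tz, wx, wy, wz, ...]. A call has 1 to 20 rows; each row shifts and turns the commanded pose from where the row before left it, along the tool's axes as they then stand; what a row does not reach is not made up. A row lasts 1/8 s, in which the tool goes at most 62.5 mm and 10.7 degrees, less where a joint would pass 70% of its speed; a pose out of reach is approached as far as the arm can. A call with a number of a shift or a turn outside -1 to 1 is refused whole. A call with a gripper value outside its range is refused whole. The fingers move at their own pace and stop on an object; the grip force is fixed at half the most. Time passes only in rows, so rows that do not move let the fingers close. It gives the time, the measured TCP pose, the force, the opening and the grip force at its end, in the units of the state.
- arm.sense(): the state, without advancing time (a new reading comes with each control period).
- arm.get_image(name): name is "side" or "top" or "wrist"; returns a dict with "image" (420x560x3 uint8, red, green, blue), "K" (3x3 intrinsics, pixels), "dist" ([k1, k2, p1, p2, k3] as OpenCV has them; the pictures are not rectified), "T" (4x4, takes a point from camera to world coordinates). Camera axes: x right, y up, looking along -z (the intrinsics and any distortion apply to the point x, -y, -z); pixel columns grow to the right and rows downward; lengths in m; the calibration is good to about 2 mm. A picture is of the moment at which its call begins. There is no depth.
- arm.sign_off(): hands the job in; it is judged then, once.
The state is a dict: "clock": time; "joint_pos": joint angles; "joint_velocities": joint speeds; "effort": joint torques, N m; "tcp_pos": TCP position; "tcp_rot": TCP orientation; "ft_force": force on the tool from outside, world axes, zero at the start; "wrist_torque": the same for the moment, N m; "opening": finger opening in m; "finger_force": force on a finger pad.
Only numpy, scipy, OpenCV 4.12 (cv2) and the standard library are available. Lean on these libraries where they do the work, as an engineer would, in place of code of your own. Each camera call takes 0.05 s, during which the arm holds its last target. There are 200 camera calls.

## Working session

There is one attempt and no reset: what is moved stays moved. The work goes in short steps, Python scripts to look and compute and a tool call to move; the robot and the scene stay as the last step left them, time stands still between calls to the robot, and variables do not carry over. Pictures are saved under pics/ and viewed, at most 10 in all, crops included, and the job is handed in when it is done.

Besides the shell and the picture viewer there is one more tool, called after "Emit:" by a JSON object that holds its "fn" and its "kwargs", one argument or row to a line. jog_arm: Moves the arm, as the interface text tells. Shifts and turns lie within -1 to 1; 1 stands for 60 mm of shift or 60 degrees of turn. Its arguments: {"type":"object","properties":{"steps":{"type":"array"}},"required":["steps"]}

```bash
mkdir -p pics
cat > h.py <<'E'
import numpy as np, cv2, json
from bench import arm
def snap(n,fn):
    d=arm.get_image(n); cv2.imwrite(f'pics/{fn}.png',d['image'][:,:,::-1])
    np.savez(f'pics/{fn}.npz',K=d['K'],dist=d['dist'],T=d['T']); return d
def ray(fn,uv):
    d=np.load(f'pics/{fn}.npz'); p=cv2.undistortPoints(np.array([[uv]],float),d['K'],d['dist'])[0,0]
    T=d['T']; return T[:3,3],T[:3,:3]@np.array([p[0],-p[1],-1])
def atz(fn,uv,z):
    o,r=ray(fn,uv); return o+r*(z-o[2])/r[2]
def proj(fn,P):
    d=np.load(f'pics/{fn}.npz'); T=d['T']; c=(np.atleast_2d(P)-T[:3,3])@T[:3,:3]
    c=c*[1,-1,-1]; return cv2.projectPoints(c,np.zeros(3),np.zeros(3),d['K'],d['dist'])[0][:,0]
E
python3 - <<'E'
from h import *
for n in('top','side'):
    d=snap(n,n+'1'); print(n,d['T'].round(3).tolist(),d['K'].round(0).tolist())
s=arm.sense(); print(s['clock'],s['tcp_pos'],s['tcp_rot'],s['opening'])
a=[cv2.imread(f'pics/{n}1.png') for n in('top','side')]
E
```

```text
top [[0.028, 0.995, -0.095, 0.406], [-1.0, 0.028, 0.005, -0.091], [0.008, 0.095, 0.995, 1.3], [0.0, 0.0, 0.0, 1.0]] [[456.0, 0.0, 274.0], [0.0, 456.0, 213.0], [0.0, 0.0, 1.0]]
side [[0.989, 0.135, -0.052, 0.466], [-0.144, 0.888, -0.436, -0.541], [-0.013, 0.439, 0.898, 1.018], [0.0, 0.0, 0.0, 1.0]] [[389.0, 0.0, 284.0], [0.0, 389.0, 213.0], [0.0, 0.0, 1.0]]
0.1 [ 0.21077139 -0.64070646  0.22959566] [-8.67369545e-04  9.87401611e-01  1.58231722e-01 -1.67412386e-04] 0.08703630984833546
```

View pics/top1.png

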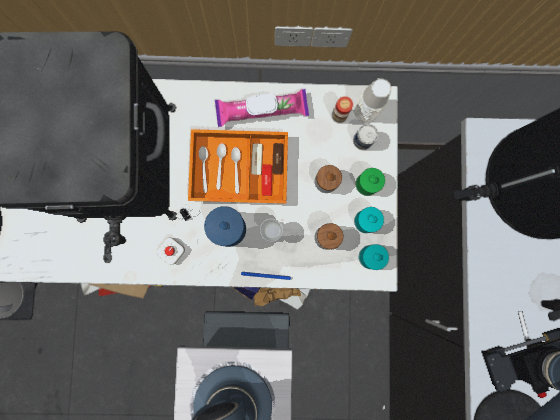

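View pics/side1.png

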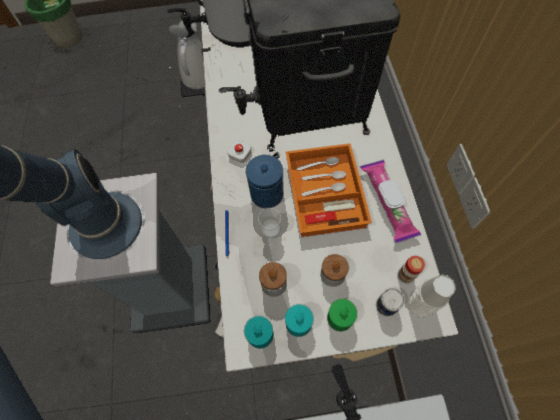

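Candidates:
- Brown A: top (329,178), side (335,268).
- Brown B: top (330,236), side (273,278).
- Look-alikes to leave alone: green, top (370,181); turquoise, top (369,219) and (374,257).

Next I'll take a close crop of both browns to see which lid is raised.

Run:
```python
import cv2, numpy as np
s=cv2.imread('pics/side1.png')[240:320,240:370]; t=cv2.imread('pics/top1.png')[155:260,300:400]
a=cv2.resize(s,None,fx=5,fy=5,interpolation=2)
cv2.imwrite('pics/cs.png',cv2.resize(s,None,fx=6,fy=6,interpolation=2))
cv2.imwrite('pics/ct.png',cv2.resize(t,None,fx=5.5,fy=5.5,interpolation=2))
```

```text
(no output)
```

View pics/cs.png

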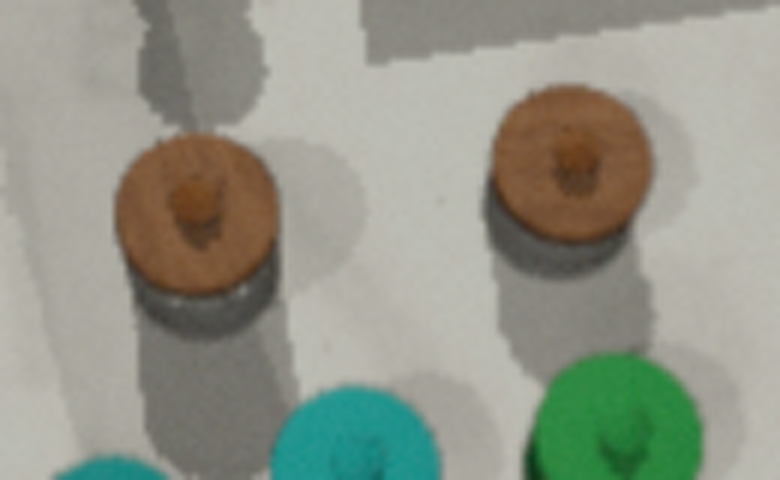

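View pics/ct.png

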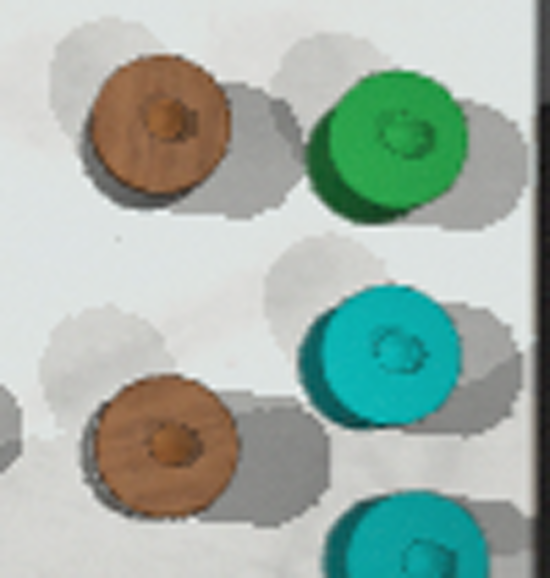

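The side crop shows B, the left brown at (273,273), with a pale rim and a gap under its lid, and a longer shadow. A at (336,265) looks shut. I'll check this by triangulating both.

Run:
```python
from h import *
def tri(a,b):
    o1,r1=ray('top1',a);o2,r2=ray('side1',b)
    s=np.linalg.lstsq(np.c_[r1,-r2],o2-o1,rcond=None)[0]
    p,q=o1+s[0]*r1,o2+s[1]*r2; return ((p+q)/2).round(4),np.linalg.norm(p-q).round(4)
t=lambda x,y:(300+(x+.5)/5.5-.5,155+(y+.5)/5.5-.5); s=lambda x,y:(240+(x+.5)/6-.5,240+(y+.5)/6-.5)
print('A lid',tri(t(161,124),s(572,163)),'knob',tri(t(167,116),s(577,148)))
print('B lid',tri(t(167,446),s(197,214)),'knob',tri(t(174,442),s(196,194)))
for n,uv in dict(turq=(369,219),turq2=(374,257),green=(370,181)).items(): print(n,atz('top1',uv,.08).round(3))
print('glass',atz('top1',(272,230),.086).round(3),'jar',atz('top1',(225,225),.12).round(3))
```

```text
A lid (array([ 0.6281, -0.2466,  0.0619]), np.float64(0.0009)) knob (array([ 0.6282, -0.2468,  0.0828]), np.float64(0.0013))
B lid (array([ 0.4665, -0.2501,  0.0783]), np.float64(0.001)) knob (array([ 0.4671, -0.2499,  0.1049]), np.float64(0.001))
turq [ 0.515 -0.354  0.08 ]
turq2 [ 0.414 -0.368  0.08 ]
green [ 0.618 -0.356  0.08 ]
glass [ 0.477 -0.094  0.086] jar [0.485 0.028 0.12 ]
```

B's lid and knob sit about 16–22 mm above A's, so B is sugar_open, at (0.467, -0.250). I'll close the fingers and go above it.

Emit:
{"fn": "jog_arm", "kwargs": {
  "steps": [0,0.5,-0.4,0,0,0,0,0,0.5,-0.4,0,0,0,0,0,0.5,-0.4,0,0,0,0,0,0.5,-0.4,0,0,0,0,0,0.5,-0.4,0,0,0,0,0,0.5,-0.4,0,0,0,0,0,0.5,-0.4,0,0,0,0,0,0.5,-0.4,0,0,0,0,0,0.5,-0.4,0,0,0,0,0,0.5,-0.4,0,0,0,0,0,0.5,-0.4,0,0,0,0,0,0.5,-0.4,0,0,0,0,0,0,0,0,0,0,0,0,0,0,0,0,0,0,0,0,0,0,0,0,0]
}}

```text
clock: 1.98
tcp_pos: [0.4621, -0.2564, 0.2304]
tcp_rot: [0.0, 0.988, 0.157, -0.0]
ft_force: [-0.1, 0.2, 0.5]
opening: 0.0005
finger_force: 0.0
```

Run:
```python
from h import *
from scipy.spatial.transform import Rotation as R
snap('wrist','w1'); s=arm.sense(); q=s['tcp_rot']; M=R.from_quat(np.r_[q[1:],q[0]]).as_matrix()
print(s['clock'],s['tcp_pos'],M.round(3).tolist(),s['opening'],s['ft_force'])
print('tool delta/60mm',(M.T@(np.array([.467,-.25,.115+.008])-s['tcp_pos'])/.06).round(2))
print(proj('w1',[[.467,-.25,.107],s['tcp_pos']+M[:,2]*.008]))
im=cv2.imread('pics/w1.png')
cv2.imwrite('pics/w1.png',im)
```

```text
2.025 [ 0.46216378 -0.25634001  0.2304322 ] [[0.951, 0.31, -0.0], [0.31, -0.951, -0.0], [-0.001, 0.0, -1.0]] 0.0004949168698916983 [-0.39041208 -0.12943555  0.26660889]
tool delta/60mm [ 0.11 -0.08  1.79]
[[283.8725552  203.91487877]
 [289.16962529 276.3023065 ]]
```

View pics/w1.png

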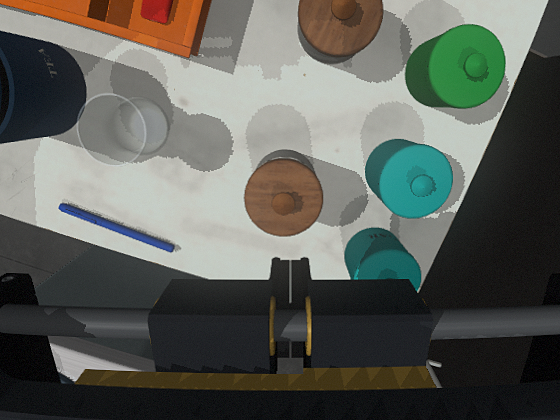

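The wrist view puts the knob at (284,202), against a predicted (284,204), so the position holds. I'll centre over it and descend to just above the knob.

Emit:
{"fn": "jog_arm", "kwargs": {
  "steps": [0,0.1,-0.1,0.2,0,0,0,0,0,0,0.3,0,0,0,0,0,0,0.3,0,0,0,0,0,0,0.3,0,0,0,0,0,0,0.3,0,0,0,0,0,0,0.2,0,0,0,0,0,0,0.1,0,0,0,0,0,0,0,0,0,0,0,0,0,0,0,0,0]
}}

```text
clock: 3.15
tcp_pos: [0.4672, -0.2477, 0.1291]
tcp_rot: [0.0, 0.987, 0.158, 0.001]
ft_force: [0.5, -0.5, 0.4]
opening: 0.0005
finger_force: 0.0
```

Run:
```python
from h import *
snap('wrist','w2'); s=arm.sense(); print(s['clock'],s['tcp_pos'],s['ft_force'])
c=cv2.imread('pics/w2.png')[180:320,200:380]; cv2.imwrite('pics/w2c.png',cv2.resize(c,None,fx=4,fy=4,interpolation=2))
```

```text
3.2 [ 0.4672204  -0.2477326   0.12916568] [-0.53521534  0.48297891 -0.36304112]
```

View pics/w2c.png

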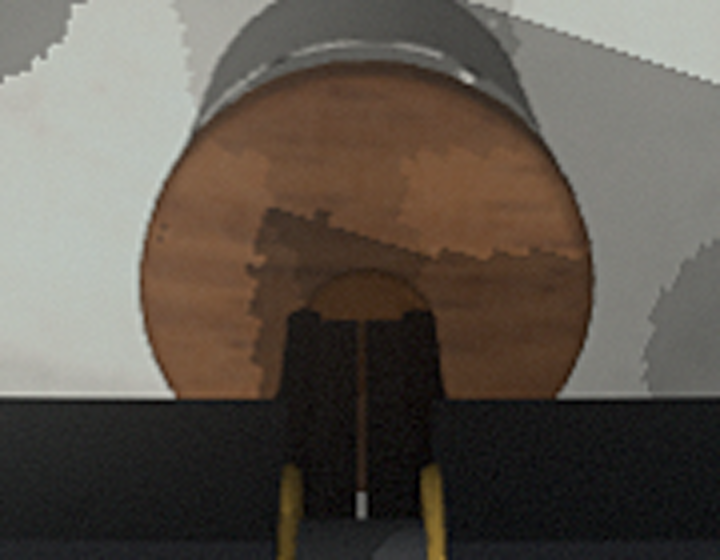

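The fingertips are centred over the knob, at crop (365,300), to within about 2 mm. Now I'll press slowly.

Emit:
{"fn": "jog_arm", "kwargs": {
  "steps": [0,0,-0.02,0.06,0,0,0,0,0,0,0.06,0,0,0,0,0,0,0.04,0,0,0,0,0,0,0.04,0,0,0,0,0,0,0.04,0,0,0,0,0,0,0.04,0,0,0,0,0,0,0,0,0,0]
}}

```text
clock: 4.08
tcp_pos: [0.4665, -0.2465, 0.1118]
tcp_rot: [0.0, 0.987, 0.158, 0.0]
ft_force: [0.5, 0.4, 1.6]
opening: 0.0007
finger_force: 0.5
```

Emit:
{"fn": "jog_arm", "kwargs": {
  "steps": [0,0,0,0.04,0,0,0,0,0,0,0.04,0,0,0,0,0,0,0.03,0,0,0,0,0,0,0.03,0,0,0,0,0,0,0,0,0,0]
}}

```text
clock: 4.7
tcp_pos: [0.4664, -0.2464, 0.1032]
tcp_rot: [-0.0, 0.987, 0.158, -0.0]
ft_force: [-0.3, 0.5, 1.6]
opening: 0.0004
finger_force: 0.7
```

Tip is at 0.095, with 5 mm to go. I'll continue in small steps.

Emit:
{"fn": "jog_arm", "kwargs": {
  "steps": [0,0,0,0.02,0,0,0,0,0,0,0.02,0,0,0,0,0,0,0.02,0,0,0,0,0,0,0,0,0,0]
}}

```text
clock: 5.2
tcp_pos: [0.4664, -0.2464, 0.0997]
tcp_rot: [0.0, 0.987, 0.158, 0.0]
ft_force: [0.0, -0.0, 1.8]
opening: 0.0006
finger_force: 0.8
```

Emit:
{"fn": "jog_arm", "kwargs": {
  "steps": [0,0,0,0.02,0,0,0,0,0,0,0.01,0,0,0,0,0,0,0,0,0,0]
}}

```text
clock: 5.58
tcp_pos: [0.4664, -0.2464, 0.0979]
tcp_rot: [0.0, 0.987, 0.158, 0.0]
ft_force: [0.1, -0.1, 1.5]
opening: 0.0005
finger_force: 0.9
```

Emit:
{"fn": "jog_arm", "kwargs": {
  "steps": [0,0,0,0.01,0,0,0,0,0,0,0.01,0,0,0,0,0,0,0,0,0,0]
}}

```text
clock: 5.95
tcp_pos: [0.4666, -0.2465, 0.0973]
tcp_rot: [0.0, 0.987, 0.158, 0.0]
ft_force: [-0.8, 1.1, 5.9]
opening: 0.0004
finger_force: 3.0
```

Emit:
{"fn": "jog_arm", "kwargs": {
  "steps": [0,0,0,0.01,0,0,0,0,0,0,0,0,0,0]
}}

```text
clock: 6.2
tcp_pos: [0.4666, -0.2465, 0.0971]
tcp_rot: [0.0, 0.987, 0.158, 0.0]
ft_force: [-2.6, 0.7, 8.5]
opening: 0.0008
finger_force: 4.5
```

The force has risen to 8.5 N and the tool has stopped at the home height, so the lid is home. Withdrawing.

Emit:
{"fn": "jog_arm", "kwargs": {
  "steps": [0,0,0,-0.05,0,0,0,0,0,0,-0.1,0,0,0,0,0,0,-0.4,0,0,0,0,0,0,-0.5,0,0,0,0,0,0,-0.5,0,0,0,0,0,0,-0.5,0,0,0,0,-0.5,0.3,0,0,0,0,0,-0.5,0.3,0,0,0,0,0,-0.5,0.3,0,0,0,0,0,-0.5,0.3,0,0,0,0,0,-0.5,0.3,0,0,0,0,0,0,0,0,0,0,0,0,0,0,0,0,0,0]
}}

```text
clock: 7.82
tcp_pos: [0.3525, -0.3781, 0.2191]
tcp_rot: [-0.0, 0.987, 0.159, 0.0]
ft_force: [-0.0, 0.3, -0.1]
opening: 0.0001
finger_force: 0.0
```

Run:
```python
from h import *
snap('side','s2');snap('top','t2'); s=arm.sense(); print(s['clock'],s['tcp_pos'],s['ft_force'])
a=cv2.imread('pics/s2.png')[230:330,230:360]
cv2.imwrite('pics/s2c.png',cv2.resize(a,None,fx=6,fy=6,interpolation=2))
```

```text
7.925 [ 0.35296232 -0.37769736  0.21915665] [ 0.93568164  1.13105379 -0.55083275]
```

View pics/s2c.png

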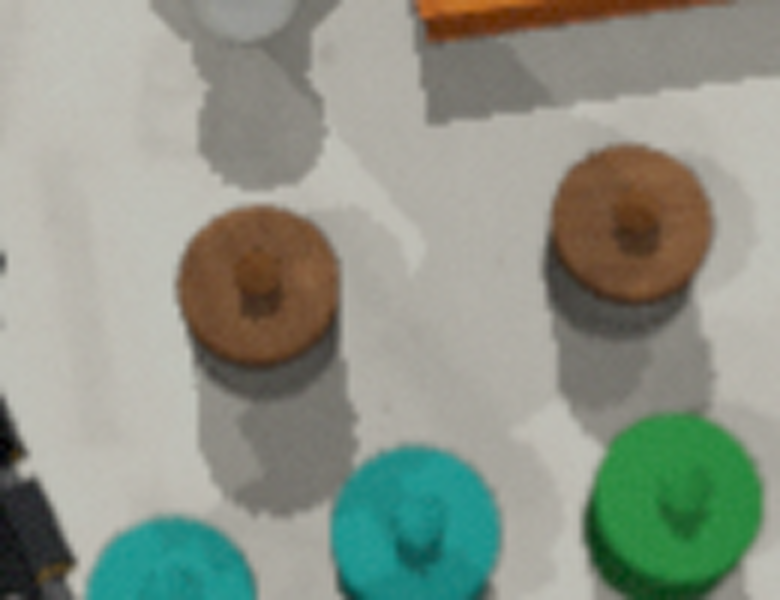

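The lid at crop (260,285) now looks like the shut canister at (633,225). The pale rim is gone, the canister hasn't moved, and the gripper is clear.

```bash
python3 -c "from bench import arm; print(arm.sign_off())"
```

```text
the job is handed in; nothing more can be done
None
```

I pressed the raised sugar canister's lid fully home (peak reading about 8.5 N), withdrew without touching anything else, and handed the job in; sign-off gave no verdict.

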